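# Find and undo the left-hand gas nut

## Robot

A 6-joint arm with a two-finger parallel gripper is mounted at the origin on the work surface. World frame = base frame: x ahead of the robot, y to its left, z up, the work surface at z = 0. Lengths are in m, angles in rad, forces in N, time in s.
With the tool pointing down it reaches from about 0.225 to 0.875 m from the base axis. Payload 3.4 kg.
Tool frame: the origin (TCP) lies between the finger pads; the fingertips stand 14 mm ahead of it and the grasp point (between the pads) lies 5 mm behind it; z points along the fingers, y is the direction in which the jaws open and shut (so a half turn about z gives the same grasp; the last joint's range is limited). The gripper opens to 85 mm and grips with 20 to 120 N. Pads are 22 mm wide; open, the fingers measure 114 mm over their backs; the gripper's body (76 mm by 85 mm) begins 54 mm behind the grasp point. The pads swing forward as they close: fully open they stand 13 mm farther back than shut.
Start: joints at [1.184, 0.276, 1.505, -0, 1.361, -0.121], TCP at [0.151, 0.555, 0.245] pointing down, gripper open.
Joint ranges: [-2.89, 2.89], [-0.75, 2.08], [0.22, 2.7], [-1.18, 4.32], [0.11, 2.71], [-2.7, 2.7]. Speed limits (rad/s): [2.57, 2.57, 3.14, 3.14, 3.14, 3.14].

## Interface

Orientations are given as a unit quaternion [w, x, y, z].
In Python, from rig import manip, get_image, job gives the robot as it stands. The module is installed in compiled form; this text tells all that it offers.
- The arm moves only by the tool step_arm, never from a script. Its argument "moves" is one flat list of numbers, 5 for each row, row after row: the shift along the tool's x, y, z as a fraction of full scale, then the turn about the tool's z as a fraction of full scale, then the gripper's target within -1 to 1 (shut at 1, half-way at 0, fully open at -1). In form: [dx, dy, dz, twist, hand, dx, dy, dz, twist, hand, ...]. A call has 1 to 5 rows; each row is the pose to reach, as a shift and turn from the pose commanded when the call began, along the tool's axes at that moment, turning the shorter way round; what a row does not reach only later rows make up. Full scale, the value 1, is 500 mm for a shift and pi rad for a turn. A row lasts 1/10 s, in which the tool goes at most 50 mm and 8.59 degrees, less where a joint would pass 70% of its speed; a pose out of reach is approached as far as the arm can. A call with a number of a shift or a turn outside -1 to 1 is refused whole. A call with a gripper value outside its range is refused whole. The fingers move at their own pace and stop on an object; "force" is the grip in N (left out, the last holds). Time passes only in rows, so rows that repeat a pose let the fingers close. It gives the time, the measured TCP pose, the force and the opening at its end, in the units of the state.
- manip.get_state(): the state, without advancing time (a new reading comes with each control period).
- get_image(name): name is "scene" or "top" or "wrist"; returns a dict with "frame" (400x640x3 uint8, blue, green, red), "fx", "fy", "cx", "cy" (pixels), "rvec" (rotation vector, rad) and "tvec" (3), from world to camera coordinates, as OpenCV has them; the wrist camera has in their place "T_tool_cam" (4x4, takes a point from camera to tool coordinates, whose origin is the TCP and whose axes are the flange's). Camera axes: x right, y down, z forward; pixel columns grow to the right and rows downward; lengths in m; the calibration is good to about 2 mm. A picture is of the moment at which its call begins: read the wrist's pose just before it. There is no depth.
- job.sign_off(): hands the job in, once; it reports no verdict.
The state is a dict: "clock": time; "qpos": joint angles; "qd": joint speeds; "effort": joint torques, N m; "position": TCP position; "ee_rot": TCP orientation; "contact_force": force on the tool from outside, world axes, zero at the start; "moment": the same for the moment, N m; "width": finger opening in m.
Only numpy, scipy, OpenCV 4.12 (cv2) and the standard library are available. Lean on these libraries where they do the work, as an engineer would, in place of code of your own. Each camera call takes 0.05 s, during which the arm holds its last target. There are 200 camera calls.

## Task

The two look-alike brass wing nuts on the trailer's gas manifold are both tight; one has a left-hand thread, the other a right-hand one, and nobody knows which is where. Find the left-hand nut by feel: before undoing it, try it the ordinary way, anticlockwise from above, firmly enough (about 0.4 N m, held for a moment) to be sure that it binds, but do not force it, or its pipe gets wrung; then undo it clockwise by a third of a turn or more. Leave the right-hand nut tight (screw it back home if your trial loosened it), disturb nothing else on the table, and let go.

Things in the scene. Friction and masses are not known exactly. Their poses are not given: they have to be found in the camera images.
- manifold: Fixed service board with the gas manifold: plywood 120 x 300 x 12 mm, an aluminium bar 45 x 250 mm up to 42 mm height along its middle, two upright stubs 160 mm apart along its y axis with a brass wing nut on each. Origin at the centre of its underside on the table; z up, y along the bar.
- place_left (a point): Pinch point of the wing nut in the left place (positive y end of the manifold), on its vertical turning axis, 103 mm above the table. Which nut stands here is unknown. Wings: flat upright brass bar 56 mm long, 11 mm thick, 40 mm tall (75 to 115 mm above the table) over a 27 mm round hub; when tight the bar lies along this point's x within 3 degrees: pinch along y. The nut does not rise. This frame does not turn with the nut.
- place_right (a point): Pinch point of the wing nut in the right place (negative y end of the manifold), on its vertical turning axis, 103 mm above the table. Which nut stands here is unknown. Wings: flat upright brass bar 56 mm long, 11 mm thick, 40 mm tall (75 to 115 mm above the table) over a 27 mm round hub; when tight the bar lies along this point's x within 3 degrees: pinch along y. The nut does not rise. This frame does not turn with the nut.
- lh_nut (a joint): How far the left-hand wing nut (in whichever place it stands) has been undone, rad: 0 is tight against its seat, which stops it; grows as the nut turns clockwise seen from above, up to 9. Undoing or screwing back takes 0.15 N m all the way; the nut stays where it is left.
- rh_nut (a joint): How far the right-hand wing nut (in whichever place it stands) has been undone, rad: 0 is tight against its seat, which stops it; grows as the nut turns anticlockwise seen from above, up to 9. Undoing or screwing back takes 0.15 N m all the way; the nut stays where it is left.
- lh_pipe (a joint): Twist of the copper pipe stub under the left-hand wing nut, rad, positive anticlockwise seen from above, 0 at rest, sprung at 3 N m per rad. Turning a tight nut against its seat only twists it; a nut that turns holds it at about 0.05. It springs back when let go. 0.2 is harmless; past 0.26 (0.78 N m) it is damaged.
- rh_pipe (a joint): Twist of the copper pipe stub under the right-hand wing nut, rad, positive anticlockwise seen from above, 0 at rest, sprung at 3 N m per rad. Turning a tight nut against its seat only twists it; a nut that turns holds it at about 0.05. It springs back when let go. 0.2 is harmless; past 0.26 (0.78 N m) it is damaged.
- jar: Bystander: round amber glass jar, 60 mm diameter, 75 mm tall, to be left alone. Origin at the centre of its underside.
- tumbler: Bystander: black closed tumbler, 84 mm diameter at the top, 144 mm tall, to be left alone. Origin at the centre of its underside.
- paintbox: Bystander: flat white paint box 50 x 110 x 16 mm, to be left alone. Origin at the centre of its underside.

How it is judged:
On the way, in this order (a step that is already met when the one before it is completed fails the run):
1. the left-hand nut, still tight, is tried anticlockwise and binds: its pipe is held twisted anticlockwise by more than 0.1 rad (0.3 N m) for 0.2 s (value of joint lh_pipe above 0.1 rad and value of joint lh_nut below 0.08 rad), for 0.2 s.
2. the left-hand nut is undone clockwise by nearly a third of a turn (value of joint lh_nut above 2 rad), for 0.2 s.
At the end, for the whole second after the job is handed in: The left-hand nut stands undone by at least 2.0 rad (a third of a turn is 2.09), the right-hand nut is tight (undone by less than 0.12 rad), both nuts are still and both pipes are released (twist within 0.04 rad) (value of joint lh_nut above 2 rad and value of joint rh_nut below 0.12 rad and value of joint lh_pipe between -0.04 and 0.04 rad and value of joint rh_pipe between -0.04 and 0.04 rad and velocity of joint each of lh_nut, rh_nut below 0.1 rad/s); the robot touches nothing.
It fails at once if a pipe stub is twisted by more than 0.26 rad (0.78 N m) either way ((value of joint lh_pipe above 0.26 rad or value of joint lh_pipe below -0.26 rad) or (value of joint rh_pipe above 0.26 rad or value of joint rh_pipe below -0.26 rad)).
It fails at once if the jar, the tumbler or the paint box is pushed more than 30 mm (distance of any of jar, tumbler, paintbox from where it was at the start of the episode above 0.03 m).
It also fails if it takes over 72 s, if anything falls off the work surface, if the arm or the gripper's body presses on something with over 40 N, if the wrist force passes 120 N, or if a joint passes its speed limit or range.

## Working session

There is one attempt and no reset: what is moved stays moved. The work goes in short steps, Python scripts to look and compute and a tool call to move; the robot and the scene stay as the last step left them, time stands still between calls to the robot, and variables do not carry over. Pictures are saved under pics/ and viewed, about 8 in all and at most 12, crops included, and the job is handed in when it is done.

Besides the shell and the picture viewer there is one more tool, called as name(argument=value, ...) on one line, values as JSON. step_arm: Moves the arm, as the interface text tells. Its arguments: {"type":"object","properties":{"moves":{"type":"array","items":{"type":"number","minimum":-1,"maximum":1}},"force":{"type":"number"}},"required":["moves"]}

```bash
mkdir -p pics; python3 - <<'E'
from rig import manip,get_image
import cv2,numpy as np,pickle
s=manip.get_state(); print(s)
d={}
for n in("scene","top"):
    d[n]=get_image(n); cv2.imwrite(f"pics/{n}0.png",d[n]["frame"])
    R=cv2.Rodrigues(np.array(d[n]["rvec"],float))[0]; print(n,-R.T@np.array(d[n]["tvec"]).ravel(),d[n]["fx"])
pickle.dump(d,open("d0.pkl","wb"))
E
```

```text
{'clock': 0.0, 'qpos': array([ 1.18400947e+00,  2.76594197e-01,  1.50618347e+00, -9.15606342e-06,
        1.36070330e+00, -1.20988439e-01]), 'qd': array([-0.00126121, -0.00146271,  0.00150298, -0.00057855, -0.00285199,
       -0.00178086]), 'effort': array([-1.89178507e-03, -4.16754842e+01, -2.45801747e+01, -3.77747847e-04,
        1.10471903e-02,  4.82787527e-06]), 'position': array([0.1508414 , 0.55431308, 0.2444201 ]), 'ee_rot': array([-2.32809604e-04,  1.32507330e-01,  9.91181576e-01, -9.15013691e-04]), 'contact_force': array([ 0.18467508, -0.27722294, -0.60307633]), 'moment': array([-0.05580897, -0.00702624, -0.04448622]), 'width': 0.08542707110485792}
scene [1.07452134 0.79528312 1.01497326] 513.0922125793641
top [ 0.40632268 -0.00449296  1.31993945] 400.42643649547176
```

View pics/top0.png

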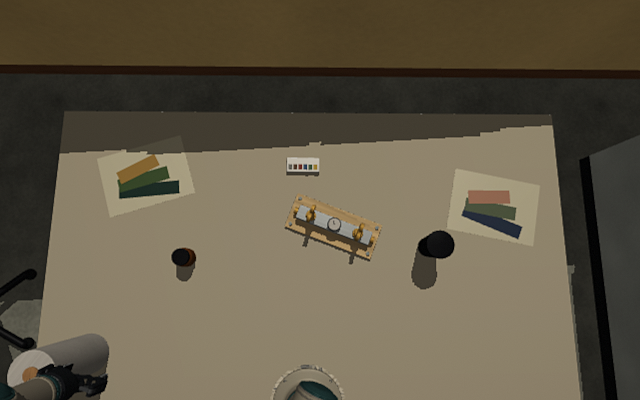

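View pics/scene0.png

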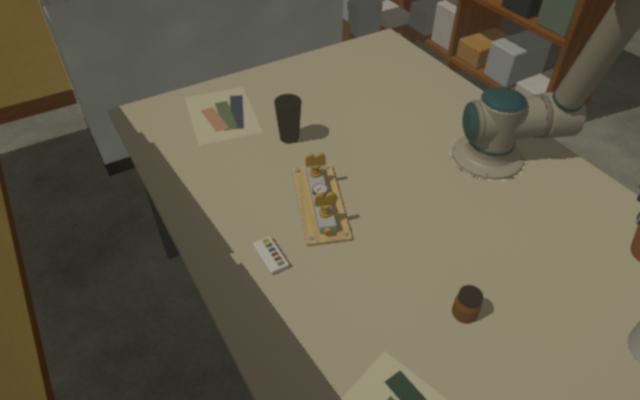

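The top view shows the board at about (334,228) and brass wings near (310,212) and (360,234). The tumbler is at (437,245), the jar at (183,257) and the paint box at (303,166). Next I'll measure the board.

```bash
cat >h.py <<'E'
import numpy as np,cv2
def ray(d,uv,z):
    R=cv2.Rodrigues(np.array(d["rvec"],float))[0];t=np.array(d["tvec"],float).ravel()
    c=-R.T@t; v=R.T@np.array([(uv[0]-d["cx"])/d["fx"],(uv[1]-d["cy"])/d["fy"],1])
    return c+v*(z-c[2])/v[2]
E
python3 - <<'E'
import pickle;from h import *
d=pickle.load(open("d0.pkl","rb"));t=d["top"];f=t["frame"]
hsv=cv2.cvtColor(f,cv2.COLOR_BGR2HSV)
for p in((293,225),(345,225),(310,212),(360,234),(250,230)):print(p,hsv[p[1],p[0]])
m=cv2.inRange(hsv,(8,85,90),(30,255,255));m[:185]=0;m[270:]=0;m[:,:270]=0;m[:,400:]=0
pts=cv2.findNonZero(m);r=cv2.minAreaRect(cv2.convexHull(pts));b=cv2.boxPoints(r);print(r)
w=np.array([ray(t,p,.012) for p in b]);print(w.round(4),w.mean(0),[np.linalg.norm(w[i]-w[i-1]) for i in range(4)])
for n,p in(("wl",(310,212)),("wr",(360,234))):print(n,ray(t,p,.115))
print("tumbler",ray(t,(441,243),.144),"jar",ray(t,(181,257),.075),"box",ray(t,(303,166),.016))
c=f[180:275,270:460];cv2.imwrite("pics/c.png",cv2.resize(c,None,fx=4,fy=4,interpolation=cv2.INTER_CUBIC))
E
```

```text
(293, 225) [ 19 112 173]
(345, 225) [ 34  13 153]
(310, 212) [ 18 177  72]
(360, 234) [ 19 177 125]
(250, 230) [ 20  61 141]
((333.4517822265625, 225.48123168945312), (91.69889831542969, 36.710628509521484), 21.25050163269043)
[[ 0.5474  0.0786  0.012 ]
 [ 0.6619  0.0364  0.012 ]
 [ 0.5525 -0.2457  0.012 ]
 [ 0.441  -0.1998  0.012 ]] [ 0.55068791 -0.08264919  0.012     ] [np.float64(0.29808420600502505), np.float64(0.1220390297474908), np.float64(0.30255589083520995), np.float64(0.12064568891181003)]
wl [ 0.57935008 -0.00593483  0.115     ]
wr [ 0.51333241 -0.15708927  0.115     ]
tumbler [ 0.48566867 -0.39131966  0.144     ] jar [0.44309362 0.38903508 0.075     ] box [0.74920027 0.01840757 0.016     ]
```

View pics/c.png

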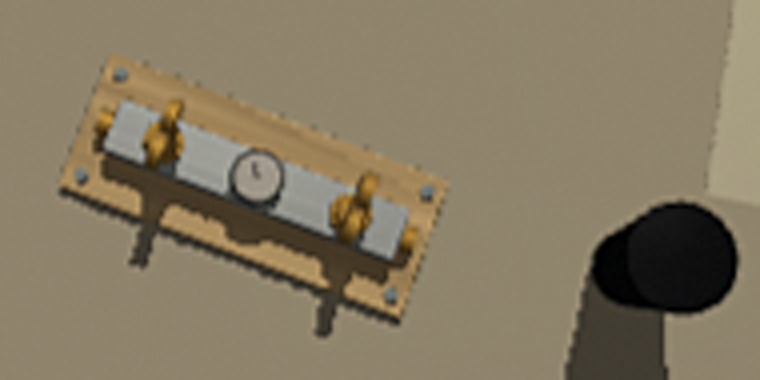

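Board edges measure 0.30 x 0.12 m, as they should. That gives a yaw of about -21.2°, place_left near (0.580,-0.008) and place_right near (0.522,-0.157). I'll travel high to hover over the left nut.

step_arm(moves=[-0.08,-0.06,0,0,-1,-0.16,-0.12,0,0,-1,-0.24,-0.18,0,0,-1,-0.31,-0.24,0,0,-1,-0.38,-0.29,0,0,-1], force=60)

```text
clock: 0.6
position: [0.2966, 0.3629, 0.245]
ee_rot: [-0.0, 0.132, 0.991, -0.0]
contact_force: [-0.2, 0.3, -0.0]
width: 0.0852
```

step_arm(moves=[-0.08,-0.06,0,0,-1,-0.16,-0.12,0,0,-1,-0.24,-0.18,0,0,-1,-0.31,-0.24,0,0,-1,-0.38,-0.29,0,0,-1])

```text
clock: 1.1
position: [0.442, 0.1731, 0.2451]
ee_rot: [-0.0, 0.133, 0.991, -0.0]
contact_force: [0.6, 1.0, 0.6]
width: 0.0854
```

step_arm(moves=[-0.08,-0.06,0,0.033,-1,-0.16,-0.12,0,0.033,-1,-0.24,-0.18,0,0.033,-1,-0.3,-0.23,0,0.033,-1,-0.3,-0.23,0,0.033,-1])

```text
clock: 1.6
position: [0.559, 0.0204, 0.2443]
ee_rot: [0.001, 0.186, 0.983, -0.001]
contact_force: [-0.5, 0.6, -0.4]
width: 0.0855
```

```bash
python3 - <<'E'
from rig import manip,get_image
import cv2,numpy as np,pickle
s=manip.get_state(); print({k:np.round(v,4) for k,v in s.items()})
d=get_image("wrist"); cv2.imwrite("pics/w1.png",d["frame"]);pickle.dump((s,d),open("w1.pkl","wb"));print(d["T_tool_cam"],d["fx"],d["cx"],d["cy"])
E
```

```text
{'clock': np.float64(1.6), 'qpos': array([-0.0865,  0.2524,  1.5406, -0.0021,  1.3474, -1.2824]), 'qd': array([ 0.0573, -0.0353,  0.0572,  0.0615,  0.0467,  0.0338]), 'effort': array([ -1.2812, -39.4336, -25.0652,  -0.3353,  -0.2095,  -0.206 ]), 'position': array([0.559 , 0.0204, 0.2443]), 'ee_rot': array([ 7.000e-04,  1.861e-01,  9.825e-01, -1.000e-03]), 'contact_force': array([-0.4923,  0.6428, -0.3746]), 'moment': array([0.0648, 0.0382, 0.0177]), 'width': np.float64(0.0855)}
[[ 1.43146385e-04 -9.53003015e-01 -3.02960779e-01  7.67583513e-02]
 [ 9.99999978e-01  8.99636769e-05  1.89498875e-04 -1.94636469e-04]
 [-1.53337533e-04 -3.02960799e-01  9.53003007e-01 -1.29198470e-01]
 [ 0.00000000e+00  0.00000000e+00  0.00000000e+00  1.00000000e+00]] 345.1391443528047 316.3221559343385 199.81444672572727
```

View pics/w1.png

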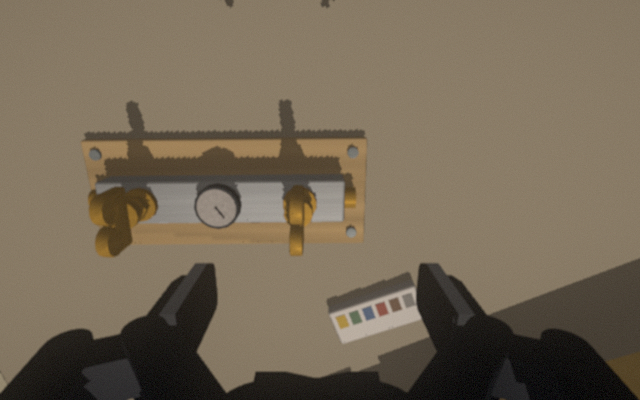

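The wrist view has the board square to the image. The left nut is at about (298,220), its wings vertical in the image, and the right nut is at about (118,215). I'll measure from this near view.

```bash
cat >>h.py <<'E'
from scipy.spatial.transform import Rotation as Ro
def wray(s,d,uv,z):
    T=np.array(d["T_tool_cam"]);R=Ro.from_quat(np.roll(s["ee_rot"],-1)).as_matrix()
    c=s["position"]+R@T[:3,3];v=R@T[:3,:3]@np.array([(uv[0]-d["cx"])/d["fx"],(uv[1]-d["cy"])/d["fy"],1])
    return c+v*(z-c[2])/v[2]
E
python3 - <<'E'
import pickle;from h import *
s,d=pickle.load(open("w1.pkl","rb"));f=d["frame"]
for p in((83,140),(366,138),(366,244),(86,246)):print(p,wray(s,d,p,.012).round(4))
hsv=cv2.cvtColor(f,cv2.COLOR_BGR2HSV)
m=cv2.inRange(hsv,(10,185,60),(28,255,255));cv2.imwrite("pics/m.png",m)
n,l,st,ce=cv2.connectedComponentsWithStats(m)
for i in range(1,n):
  if st[i,4]>60:print(st[i],ce[i])
cv2.imwrite("pics/wc.png",cv2.resize(f[125:265,70:380],None,fx=2.5,fy=2.5,interpolation=cv2.INTER_CUBIC))
E
```

```text
(83, 140) [ 0.4449 -0.1967  0.012 ]
(366, 138) [0.5508 0.0786 0.012 ]
(366, 244) [0.665  0.0394 0.012 ]
(86, 246) [ 0.5499 -0.261   0.012 ]
```

View pics/wc.png

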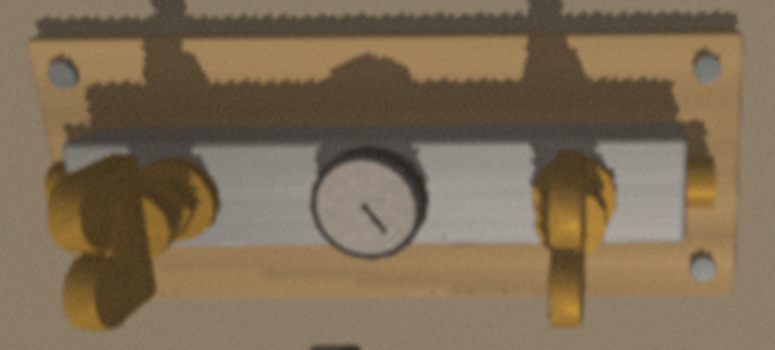

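```bash
python3 - <<'E'
import pickle;from h import *
s,d=pickle.load(open("w1.pkl","rb"))
c=np.array([.5515,-.0825]);R=Ro.from_quat(np.roll(s["ee_rot"],-1)).as_matrix()
ps=-.371;X=np.array([np.cos(ps),np.sin(ps)]);Y=np.array([-X[1],X[0]])
for p in((296.4,228),(297,210),(296,250)):
  w=wray(s,d,p,.112)[:2];print(p,w.round(4),"board x,y:",(w-c)@X,(w-c)@Y)
for n,sg in(("L",1),("R",-1)):
  t=c+sg*.08*Y;e=np.r_[t-s["position"][:2],0];print(n,t.round(4),(R.T@e/.5).round(4))
E
```

```text
(296.4, 228) [ 0.5815 -0.0063] board x,y: 0.0003599795431981773 0.08192092372789356
(297, 210) [5.673e-01 1.000e-04] board x,y: -0.015215502929174413 0.08272722847064151
(296, 250) [ 0.5997 -0.0141] board x,y: 0.02013744653759133 0.08117515169033104
L [ 0.5805 -0.0079] [-0.0609 -0.0371  0.0002]
R [ 0.5225 -0.1571] [-0.0619 -0.3571  0.0007]
```

Left nut measured near board y=0.0815 (nominal 0.080). Aligning over it, descending, and closing.

step_arm(moves=[-0.061,-0.036,0,0,-1,-0.061,-0.036,0.07,0,-1,-0.061,-0.036,0.15,0,-1,-0.061,-0.036,0.15,0,-1,-0.061,-0.036,0.15,0,-1], force=70)

```text
clock: 2.15
position: [0.5772, -0.0019, 0.1703]
ee_rot: [-0.001, 0.183, 0.983, 0.0]
contact_force: [0.3, -0.0, 0.4]
width: 0.0856
```

```bash
cat >st.py <<'E'
from rig import manip
import numpy as np
s=manip.get_state();q=s["ee_rot"]
print(round(s["clock"],2),"pos",s["position"].round(4),"tooly",round(float(2*np.arctan2(q[2],q[1])-np.pi/2),4),"F",s["contact_force"].round(2),"M",s["moment"].round(3),"w",round(float(s["width"]),4),"q6",s["qpos"][5].round(3))
E
python3 - <<'E'
import st
from rig import get_image
import cv2
cv2.imwrite("pics/w2.png",get_image("wrist")["frame"])
E
```

```text
2.15 pos [ 0.5772 -0.0019  0.1703] tooly 1.2024 F [ 0.29 -0.01  0.43] M [ 0.003 -0.019  0.012] w 0.0856 q6 -1.327
```

View pics/w2.png

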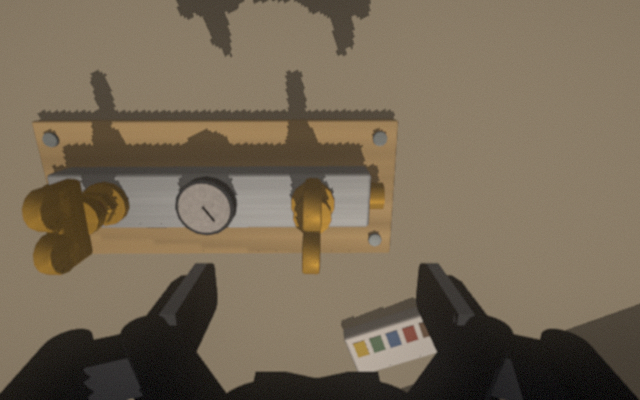

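The wing is near column 311 and the finger midline near 316, which agrees with a residual of about 3 mm. I'll correct this, descend to TCP height 0.098 and close.

step_arm(moves=[-0.01,-0.006,0,0,-1,-0.01,-0.006,0.07,0,-1,-0.01,-0.006,0.145,0,-1,-0.01,-0.006,0.145,0,-1,-0.01,-0.006,0.145,0,-1])

```text
clock: 2.7
position: [0.5826, -0.0077, 0.0991]
ee_rot: [0.001, 0.184, 0.983, 0.0]
contact_force: [0.6, 0.3, -0.0]
width: 0.0854
```

```bash
python3 st.py
```

```text
2.7 pos [ 0.5826 -0.0077  0.0991] tooly 1.2014 F [ 0.56  0.31 -0.01] M [0.005 0.045 0.016] w 0.0854 q6 -1.334
```

step_arm(moves=[0,0,0,0,1,0,0,0,0,1,0,0,0,0,1,0,0,0,0,1,0,0,0,0,1], force=70)

```text
clock: 3.2
position: [0.5817, -0.0075, 0.0982]
ee_rot: [0.0, 0.184, 0.983, 0.0]
contact_force: [0.3, 0.2, 0.3]
width: 0.0122
```

```bash
python3 st.py
```

```text
3.2 pos [ 0.5817 -0.0075  0.0982] tooly 1.2013 F [0.34 0.24 0.32] M [ 0.14  -0.096  0.072] w 0.0122 q6 -1.334
```

step_arm(moves=[0,0,0,0,1,0,0,0,0,1,0,0,0,0,1])

```text
clock: 3.5
position: [0.5819, -0.0072, 0.0983]
ee_rot: [0.0, 0.184, 0.983, 0.0]
contact_force: [-0.5, 1.3, 5.7]
width: 0.01
```

```bash
python3 st.py
```

```text
3.5 pos [ 0.5819 -0.0072  0.0983] tooly 1.2011 F [-0.51  1.29  5.65] M [ 0.381  0.175 -0.036] w 0.01 q6 -1.334
```

Gripped. Now the trial anticlockwise, gently and in stages.

step_arm(moves=[0,0,0,-0.015,1,0,0,0,-0.03,1,0,0,0,-0.03,1])

```text
clock: 3.8
position: [0.5819, -0.0071, 0.0983]
ee_rot: [0.0, 0.137, 0.991, 0.001]
contact_force: [-0.9, 2.3, 6.4]
width: 0.0099
```

```bash
python3 st.py
```

```text
3.8 pos [ 0.5819 -0.0071  0.0983] tooly 1.2952 F [-0.87  2.32  6.42] M [ 0.363  0.122 -0.301] w 0.0099 q6 -1.428
```

Moment is -0.30 N m at 0.094 rad, already above the 0.15 of a turning nut. I'll go to about 0.14 rad and hold.

step_arm(moves=[0,0,0,-0.008,1,0,0,0,-0.015,1,0,0,0,-0.015,1,0,0,0,-0.015,1,0,0,0,-0.015,1])

```text
clock: 4.3
position: [0.582, -0.0071, 0.0984]
ee_rot: [0.001, 0.115, 0.993, 0.001]
contact_force: [0.4, 3.4, 5.8]
width: 0.01
```

```bash
python3 st.py
```

```text
4.3 pos [ 0.582  -0.0071  0.0984] tooly 1.341 F [0.4  3.38 5.83] M [ 0.364  0.13  -0.418] w 0.01 q6 -1.474
```

It binds: -0.42 N m at 0.14 rad, which matches 3 N m/rad with no slip. So this is the left-hand nut. I'll hold a moment more, then reverse clockwise and check.

step_arm(moves=[0,0,0,0,1,0,0,0,0,1,0,0,0,0.03,1,0,0,0,0.06,1,0,0,0,0.09,1])

```text
clock: 4.8
position: [0.5818, -0.0074, 0.0984]
ee_rot: [0.0, 0.254, 0.967, 0.0]
contact_force: [-0.4, 0.8, 6.0]
width: 0.0097
```

```bash
python3 st.py
```

```text
4.8 pos [ 0.5818 -0.0074  0.0984] tooly 1.0567 F [-0.42  0.82  6.04] M [0.268 0.118 0.198] w 0.0097 q6 -1.189
```

At 0.145 rad clockwise there's only about 0.2 N m, so the nut turns (a bound one would give 0.43). Continuing.

step_arm(moves=[0,0,0,0.04,1,0,0,0,0.08,1,0,0,0,0.12,1,0,0,0,0.16,1,0,0,0,0.2,1])

```text
clock: 5.3
position: [0.5813, -0.0078, 0.0983]
ee_rot: [0.0, 0.541, 0.841, -0.0]
contact_force: [-1.6, 0.6, 6.1]
width: 0.0103
```

```bash
python3 st.py
```

```text
5.3 pos [ 0.5813 -0.0078  0.0983] tooly 0.4275 F [-1.56  0.62  6.14] M [0.15  0.365 0.18 ] w 0.0103 q6 -0.56
```

step_arm(moves=[0,0,0,0.04,1,0,0,0,0.08,1,0,0,0,0.12,1,0,0,0,0.16,1,0,0,0,0.2,1])

```text
clock: 5.8
position: [0.5806, -0.0078, 0.0983]
ee_rot: [-0.0, 0.774, 0.633, -0.001]
contact_force: [-2.3, 0.5, 7.8]
width: 0.01
```

```bash
python3 st.py
```

```text
5.8 pos [ 0.5806 -0.0078  0.0983] tooly -0.2008 F [-2.31  0.51  7.75] M [0.09  0.555 0.199] w 0.01 q6 0.069
```

step_arm(moves=[0,0,0,0.04,1,0,0,0,0.08,1,0,0,0,0.12,1,0,0,0,0.16,1,0,0,0,0.2,1])

```text
clock: 6.3
position: [0.5801, -0.0075, 0.0983]
ee_rot: [-0.001, 0.932, 0.362, -0.001]
contact_force: [-3.8, 1.1, 8.1]
width: 0.0096
```

```bash
python3 st.py
```

```text
6.3 pos [ 0.5801 -0.0075  0.0983] tooly -0.8293 F [-3.8   1.13  8.13] M [0.226 0.693 0.135] w 0.0096 q6 0.697
```

step_arm(moves=[0,0,0,0.04,1,0,0,0,0.08,1,0,0,0,0.12,1,0,0,0,0.16,1,0,0,0,0.16,1])

```text
clock: 6.8
position: [0.5798, -0.007, 0.0983]
ee_rot: [-0.001, 0.993, 0.121, -0.002]
contact_force: [-3.8, 2.3, 8.7]
width: 0.01
```

```bash
python3 st.py
```

```text
6.8 pos [ 0.5798 -0.007   0.0983] tooly -1.329 F [-3.78  2.31  8.71] M [0.414 0.763 0.16 ] w 0.01 q6 1.197
```

step_arm(moves=[0,0,0,0,1,0,0,0,-0.016,1,0,0,0,-0.016,1])

```text
clock: 7.1
position: [0.5798, -0.0071, 0.0983]
ee_rot: [-0.001, 0.989, 0.147, -0.002]
contact_force: [-5.3, 1.9, 8.4]
width: 0.0103
```

```bash
python3 st.py
```

```text
7.1 pos [ 0.5798 -0.0071  0.0983] tooly -1.2765 F [-5.29  1.9   8.38] M [ 0.405  0.722 -0.074] w 0.0103 q6 1.144
```

step_arm(moves=[0,0,0,0,-1,0,0,0,0,-1,0,0,0,0,-1,0,0,0,0,-1,0,0,0,0,-1])

```text
clock: 7.6
position: [0.5816, -0.0077, 0.0976]
ee_rot: [-0.0, 0.989, 0.146, -0.0]
contact_force: [-0.9, -0.1, 0.2]
width: 0.0812
```

step_arm(moves=[0,0,0,0,-1,0,0,-0.08,0,-1,0,0,-0.16,0,-1,0,0,-0.24,0,-1,0,0,-0.3,0,-1])

```text
clock: 8.1
position: [0.5822, -0.0077, 0.2506]
ee_rot: [0.0, 0.989, 0.146, 0.002]
contact_force: [0.9, 0.1, 0.5]
width: 0.0855
```

step_arm(moves=[0.06,0,0,0,-1,0.12,0,0,0,-1,0.12,0,0,0,-1,0.12,0,0,0,-1])

```text
clock: 8.5
position: [0.6389, 0.0099, 0.2471]
ee_rot: [-0.0, 0.989, 0.146, -0.001]
contact_force: [-0.4, -1.3, -0.0]
width: 0.0853
```

```bash
python3 - <<'E'
import st,cv2,pickle
from rig import manip,get_image
s=manip.get_state();d=get_image("wrist");pickle.dump((s,d),open("w3.pkl","wb"));cv2.imwrite("pics/w3.png",d["frame"])
E
```

```text
8.5 pos [0.6389 0.0099 0.2471] tooly -1.2769 F [-0.44 -1.26 -0.04] M [-0.039 -0.013  0.008] w 0.0853 q6 1.184
```

View pics/w3.png

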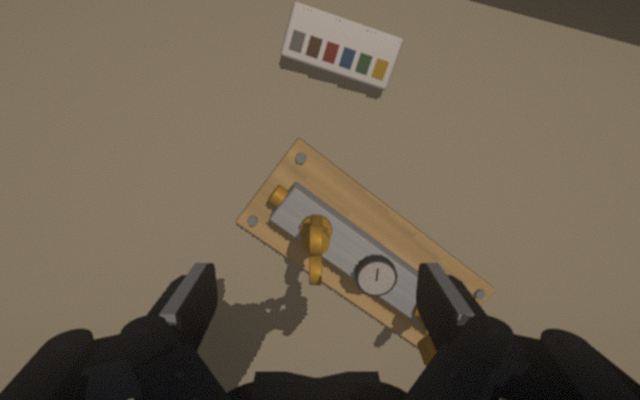

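After release, the wing bar at (317,250) lies along the tool's x-axis, so the nut stayed where I left it, at an angle across the bar. The paint box and board look undisturbed, and the gripper is clear. Handing in.

```bash
python3 -c "
import st
from rig import job
print(job.sign_off())"
```

```text
8.55 pos [0.6383 0.0098 0.2472] tooly -1.2772 F [ 0.1   0.39 -0.  ] M [ 0.039  0.012 -0.019] w 0.0853 q6 1.184
the job is handed in; nothing more can be done
None
```

The left-hand nut is the one in the left place. I undid it clockwise by about 2.45 rad, and the job is handed in at 8.55 s; no verdict was reported.

- **Trial:** turned anticlockwise to 0.14 rad, it pushed back with 0.42 N m and was held there for about 0.5 s. That matches the pipe's 3 N m per rad, so it bound and the pipe stayed well below the damage limit.
- **Undoing:** clockwise, the torque stayed at 0.14–0.20 N m the whole way, as a turning nut should. I eased the pipe back to about zero twist before opening the gripper.
- **Last checks:** after I let go, the wrist camera showed the wing standing where I left it. The gripper was open, 150 mm above the grasp height and 60 mm to the side, with almost no force on it. The paint box was in view and looked undisturbed.
- **Not checked at the end:** I never touched the right-hand nut. I did not look again at the jar or tumbler, but my path stayed well clear of both. No check failed; the measured nut position was about 1.5 mm off nominal.

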